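Tip a parts carton onto the taping bed

TASK

The sealed carton standing on the packing bench is too wide to grip: push it along the bench, still upright, until its foot is squarely against the front edge of the low taping bed, then push high on it to tip it over that edge so that it lies flat on the bed between the rails. Then push it along the bed and press it firmly home, squarely against the rubber pad of the red back stop (feel for about 12 N on the hand, never more than 25 N at any time or the carton dents), and take the hand away, leaving the loose things around it where they are.

Things in the scene. Friction and masses are not known exactly. Their poses are not given: they have to be found in the camera images.
- carton: Rigid sealed brown cardboard carton with a blue band near its top, 90 (its x) x 120 (its y) x 140 mm (its z, standing), 0.45 to 0.8 kg, slides with friction coefficient about 0.4 to 0.8. Origin: centre of its underside. It starts standing (z up) in front of the taping bed, its +x face towards the bed, up to 0.2 rad askew to the bed; tipped over the edge, its z axis lies along the bed's +x.
- carton_foot (a point): Point on the carton: middle of the lower edge of its +x face, the edge to be pushed against the bed's front edge.
- carton_top (a point): Point on the carton: centre of its top face (140 mm above the origin along its z); this face meets the back stop in the end.
- bed: Taping bed, fixed to the bench: a board 250 long (its x) x 200 wide (its y) x 12 mm high. Origin: on the bench, at the middle of its front edge (the upright 12 mm step that serves as the stop, at bed x = 0); its +x axis runs along the bed, away from the front edge, towards the back stop. Along both sides a rail, 36 mm high from the bench, 160 mm clear between them (bed y from -80 to +80 mm), from bed x = 0 to 250 mm.
- backstop: Red back stop bolted rigidly across the bed, 22 thick x 150 wide x 60 mm high above the bed's surface. Origin: middle of the lower edge of its red face that looks to the bed's front edge (the face is its x = 0 plane); axes as the bed's. The red face lies 200 to 225 mm from the front edge. It carries a black rubber-faced pad (see stop_face).
- glue: Bystander: white glue bottle with orange cap, 48 mm diameter, 120 mm tall, standing beside the bed on its -y side. Origin: centre of its underside.
- tape: Bystander: clear roll of tape lying flat, 84 mm outside diameter, 40 mm high, on the carton's -y side (bed axes). Origin: centre of its underside.
- polish: Bystander: amber jar with black lid, 56 mm diameter, 70 mm high, to the robot's right. Origin: centre of its underside.
- mug: Bystander: blue mug, 80 mm diameter, 90 mm high, to the robot's left. Origin: centre of its underside.
- driver: Bystander: screwdriver lying to the robot's left, red handle, about 200 mm long. Origin: underside of its middle.
- brush: Bystander: flat brush lying to the robot's right, about 200 mm long. Origin: underside of its middle.
- stop_face (a point): Point on the red face, 38 mm above the bed, behind the middle of the black pad (10 thick x 130 wide x 34 mm high). The pad stands in front of the red face on two bolts, screwed out by an amount that differs each time and is not measured: its face, rigid, which the carton meets, lies anywhere from 10 to 26 mm in front of this point, so find it by feel.
There are look-alikes about, which are no part of the job. Several things have the shape of the carton; the one meant has the colours described above.

How it is judged:
By the outcome, as a careful person would: the job done as asked, in the order asked, and still so for the second after the job is handed in, with the robot touching nothing.
It also fails if it takes over 70 s, if anything falls off the work surface, if the arm or the gripper's body presses on something with over 40 N, if the wrist force passes 120 N, or if a joint passes its speed limit or range.

ROBOT

A 6-joint arm with a two-finger parallel gripper is mounted at the origin on the work surface. World frame = base frame: x ahead of the robot, y to its left, z up, the work surface at z = 0. Lengths are in m, angles in rad, forces in N, time in s.
With the tool pointing down it reaches from about 0.35 to 0.775 m from the base axis. Payload 5.5 kg.
Tool frame: the origin (TCP) lies on the centre line of the jaws, within the pads' length; the fingertips stand 19 mm ahead of it and the grasp point (between the pads) is the TCP; z points along the fingers, x is the direction in which the jaws open and shut, and the axes are right-handed (so a half turn about z gives the same grasp; the last joint's range is limited). The gripper opens to 85 mm and grips with 20 to 120 N. Pads are 22 mm wide; open, the fingers measure 114 mm over their backs; the gripper's body (76 mm by 85 mm) begins 54 mm behind the grasp point. The pads swing forward as they close: fully open they stand 13 mm farther back than shut.
Start: joints at [1.008, 0.313, 0.046, 1.304, 0, 1.431], TCP at [0.236, 0.524, 0.25] pointing down, gripper open.
Joint ranges: [-2.76, 2.76], [-0.86, 1.69], [-1.03, 1.26], [-2.2, 2.34], [-1.47, 1.5], [-3.14, 3.14]. Speed limits (rad/s): [2.57, 2.57, 3.14, 3.14, 3.14, 3.14].

INTERFACE

Orientations are given as a rotation vector (axis times angle).
In Python, from plant import env gives the robot as it stands.
- The arm moves only by the shell command python3 -m jog 'ROWS' [OPENING] [FORCE]. ROWS is a JSON object of lists of equal length, an entry for each row: "travel": the shift along the tool's x, y, z in m, a list of three; "twist": the turn about the tool's z in degrees. A call has 1 to 5 rows; each row shifts and turns the commanded pose from where the row before left it, along the tool's axes as they then stand; what a row does not reach is not made up. A row lasts 1/12 s, in which the tool goes at most 41.7 mm and 7.16 degrees, less where a joint would pass 70% of its speed; a pose out of reach is approached as far as the arm can. A call with a gripper value outside its range is refused whole. OPENING is the finger opening in m, from 0 to 0.0854, set as the call begins (- or left out, the last holds). The fingers move at their own pace and stop on an object; FORCE is the grip in N (left out, the last holds). Time passes only in rows, so rows that do not move let the fingers close. It gives the time, the measured TCP pose, the force and the opening at its end, in the units of the state.
- env.read_state(): the state, without advancing time (a new reading comes with each control period).
- env.grab_frame(name): name is "scene" or "top" or "wrist"; returns (picture, depth): 480x640x3 uint8, red, green, blue; 480x640 float32, m along the optical axis (not along the pixel's ray), 0 where there is no reading.
- env.get_calibration(name): a dict with "camera_matrix" (3x3 intrinsics, pixels), "k1" (the pictures are not rectified: a ray, as slopes to the right and down, at radius r is drawn at 1 + k1 r^2 times it, then the intrinsics apply), "extrinsics" (4x4, takes a point from world to camera coordinates). Camera axes: x right, y up, looking along -z (the intrinsics and any distortion apply to the point x, -y, -z); pixel columns grow to the right and rows downward; lengths in m; the calibration is good to about 2 mm. A picture is of the moment at which its call begins: read the wrist's pose just before it. get_calibration takes no time and is no camera call; for the wrist camera it gives the pose at the moment of the call.
- env.close_job(): hands the job in, once; it reports no verdict.
The state is a dict: "clock": time; "qpos": joint angles; "qvel": joint speeds; "effort": joint torques, N m; "ee_pos": TCP position; "tool_rot": TCP orientation; "wrist_force": force on the tool from outside, world axes, zero at the start; "moment": the same for the moment, N m; "grip_width": finger opening in m.
Only numpy, scipy, OpenCV 4.12 (cv2) and the standard library are available. Lean on these libraries where they do the work, as an engineer would, in place of code of your own. Each camera call takes 0.05 s, during which the arm holds its last target.

## Working session

There is one attempt and no reset: what is moved stays moved. The work goes in short steps, Python scripts to look and compute and a shell command to move; the robot and the scene stay as the last step left them, time stands still between calls to the robot, and variables do not carry over. Pictures are saved under pics/ and viewed, and the job is handed in when it is done.

```bash
ls; mkdir -p pics
cat > h.py <<'E'
import numpy as np, cv2
from plant import env
def cal(n):
    c=env.get_calibration(n); return np.array(c["camera_matrix"]),float(c["k1"]),np.array(c["extrinsics"])
def rays(c,uv):
    K,k1,E=c; uv=np.atleast_2d(uv).astype(float)
    d=np.array([k1,0,0,0.]) 
    p=cv2.undistortPoints(uv[:,None],K,d,None,None).reshape(-1,2)
    dc=np.c_[p[:,0],-p[:,1],-np.ones(len(p))]
    R=E[:3,:3]; return -R.T@E[:3,3], dc@R
def onplane(c,uv,z):
    o,d=rays(c,uv); return o+d*((z-o[2])/d[:,2])[:,None]
def bydepth(c,uv,dep):
    o,d=rays(c,uv); return o+d*np.atleast_1d(dep)[:,None]
def proj(c,P):
    K,k1,E=c; P=np.atleast_2d(P); q=P@E[:3,:3].T+E[:3,3]
    s=np.c_[q[:,0],-q[:,1]]/(-q[:,2:]); s=s*(1+k1*(s**2).sum(1))[:,None]
    return np.c_[s,np.ones(len(s))]@K.T[:,:2]
E
python3 - <<'E'
from h import *
for n in ("scene","top"):
    im,d=env.grab_frame(n); cv2.imwrite(f"pics/{n}0.png",im[:,:,::-1]); np.savez(f"pics/{n}0.npz",im=im,d=d)
    K,k,E=cal(n); print(n,K.round(1).tolist(),k,E.round(3).tolist(),d.min(),d.max())
print(env.read_state())
E
```

```text
pics
scene [[505.7, 0.0, 326.1], [0.0, 505.7, 237.2], [0.0, 0.0, 1.0]] -0.07628871488962813 [[0.627, 0.779, 0.02, -0.326], [-0.507, 0.389, 0.769, 0.179], [0.591, -0.492, 0.639, -1.747], [0.0, 0.0, 0.0, 1.0]] 0.0 3.9995468
top [[493.4, 0.0, 319.6], [0.0, 493.4, 236.0], [0.0, 0.0, 1.0]] -0.09127090299956918 [[-0.023, -1.0, -0.019, 0.01], [0.997, -0.024, 0.073, -0.527], [-0.073, -0.017, 0.997, -1.136], [0.0, 0.0, 0.0, 1.0]] 0.0 2.0404563
{'clock': 0.1, 'qpos': array([1.00838123e+00, 3.13935078e-01, 4.51006236e-02, 1.30359123e+00,
       1.09286703e-05, 1.43121088e+00]), 'qvel': array([ 0.00151272, -0.00233158,  0.00398737,  0.00025771,  0.00047953,
        0.00045522]), 'effort': array([ 3.05616108e-03, -4.81726420e+01,  2.99243528e+01,  1.26911121e-02,
       -1.05155300e-04, -1.94617400e-05]), 'ee_pos': array([0.23572116, 0.52400578, 0.24949573]), 'tool_rot': array([ 2.63756774e+00,  1.70545874e+00, -2.32840830e-03]), 'wrist_force': array([ 0.25361356, -0.5978859 , -0.21669637]), 'moment': array([-0.01686924,  0.00114101,  0.02055876]), 'grip_width': 0.08555646309889088}
```

View pics/scene0.png

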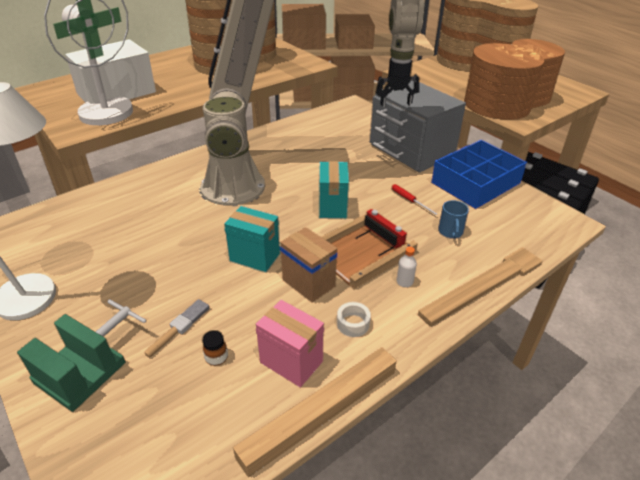

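View pics/top0.png

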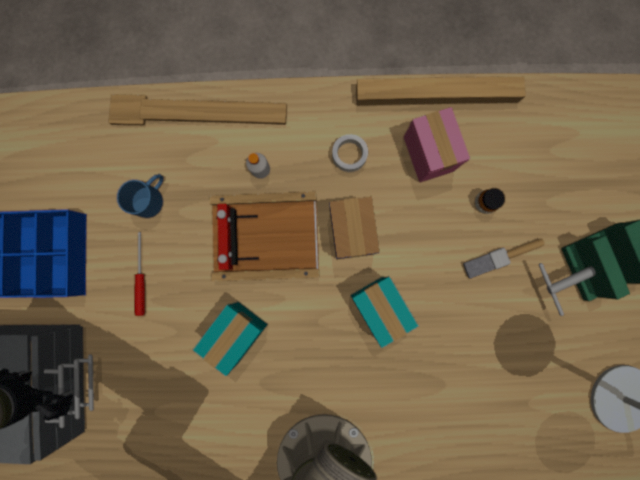

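The carton candidates are brown with a blue band at scene (308,262) / top (354,227), teal at scene (252,238) and (334,190), and pink at scene (290,342). The brown one fits the description. Next is a close crop plus measurement.

Run:
```python
from h import *
a=np.load("pics/top0.npz"); im,d=a["im"],a["d"]; c=cal("top")
b=np.load("pics/scene0.npz")["im"]
cr=cv2.resize(im[180:290,195:395,::-1],None,fx=4,fy=4,interpolation=cv2.INTER_CUBIC); cv2.imwrite("pics/topcrop.png",cr)
cr=cv2.resize(b[190:310,260:440,::-1],None,fx=4,fy=4,interpolation=cv2.INTER_CUBIC); cv2.imwrite("pics/scenecrop.png",cr)
v,u=np.mgrid[0:480,0:640]; uv=np.c_[u.ravel(),v.ravel()]
P=bydepth(c,uv,d.ravel()).reshape(480,640,3); np.save("pics/P.npy",P)
for p in [(354,227),(280,245),(300,350),(235,340),(385,310),(435,145),(350,140)]: print(p,P[p[1],p[0]].round(3))
m=((P[...,2]>0.125)&(P[...,2]<0.155)&(d>0)).astype(np.uint8)
n,l,s,ce=cv2.connectedComponentsWithStats(m)
for i in range(1,n):
    if s[i,4]>300:
        ys,xs=np.where(l==i); 
        XY=onplane(c,np.c_[xs,ys],0.14)[:,:2]
        r=cv2.minAreaRect((XY*1000).astype(np.float32)); print(ce[i],s[i,4],r,P[l==i][:,2].mean(), XY.mean(0))
        print(cv2.boxPoints(r).round(1).tolist())
```

```text
(354, 227) [ 0.536 -0.077  0.14 ]
(280, 245) [0.509 0.092 0.005]
(300, 350) [ 0.26   0.05  -0.001]
(235, 340) [0.305 0.177 0.139]
(385, 310) [ 0.361 -0.137  0.14 ]
(435, 145) [ 0.707 -0.255  0.14 ]
(350, 140) [ 0.754 -0.08   0.023]
[439.83590171 139.4968763 ] 2401 ((719.3741455078125, -265.9073181152344), (122.30636596679688, 94.55204010009766), 16.65109634399414) 0.139682007441679 [ 0.71894674 -0.2662411 ]
[[647.2000122070312, -238.10000610351562], [674.2999877929688, -328.70001220703125], [791.5, -293.70001220703125], [764.4000244140625, -203.10000610351562]]
[353.82100531 227.06742951] 2447 ((535.3617553710938, -76.88067626953125), (121.58208465576172, 90.97100830078125), 6.29921817779541) 0.1400548504064317 [ 0.53547988 -0.07681576]
[[469.8999938964844, -38.29999923706055], [479.8999938964844, -128.8000030517578], [600.7999877929688, -115.4000015258789], [590.7999877929688, -25.0]]
[385.18174727 311.56981279] 2564 ((357.61737060546875, -137.25265502929688), (123.49229431152344, 91.02987670898438), 28.69117546081543) 0.13991138284643742 [ 0.35781312 -0.13715915]
[[281.6000061035156, -127.0], [325.29998779296875, -206.8000030517578], [433.6000061035156, -147.5], [389.8999938964844, -67.69999694824219]]
[226.34232447 340.08845696] 2521 ((305.16925048828125, 194.97720336914062), (92.27086639404297, 124.62610626220703), 50.618534088134766) 0.13998070822061903 [0.30524287 0.1950986 ]
[[227.6999969482422, 198.89999389648438], [324.1000061035156, 119.80000305175781], [382.6000061035156, 191.10000610351562], [286.29998779296875, 270.20001220703125]]
[ 51.43678161 345.81609195] 348 ((287.0086975097656, 608.4459228515625), (83.87489318847656, 98.34339141845703), 0.061213418841362) 0.14025772426030184 [0.29498346 0.57925301]
[[245.0, 657.5999755859375], [245.10000610351562, 559.2000122070312], [329.0, 559.2999877929688], [328.8999938964844, 657.7000122070312]]
```

View pics/topcrop.png

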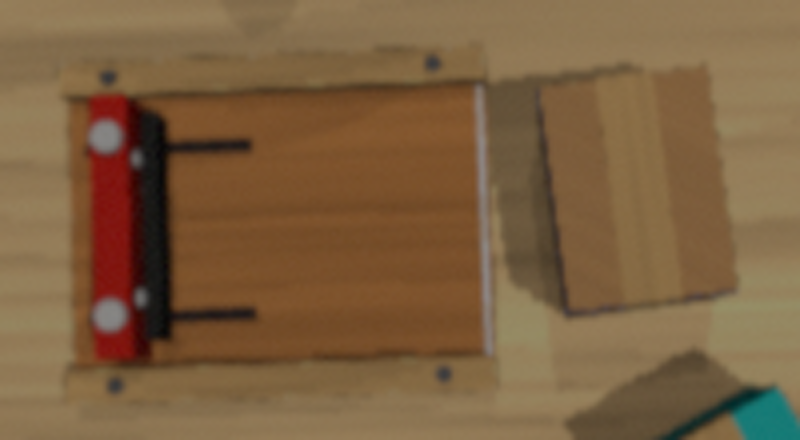

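View pics/scenecrop.png

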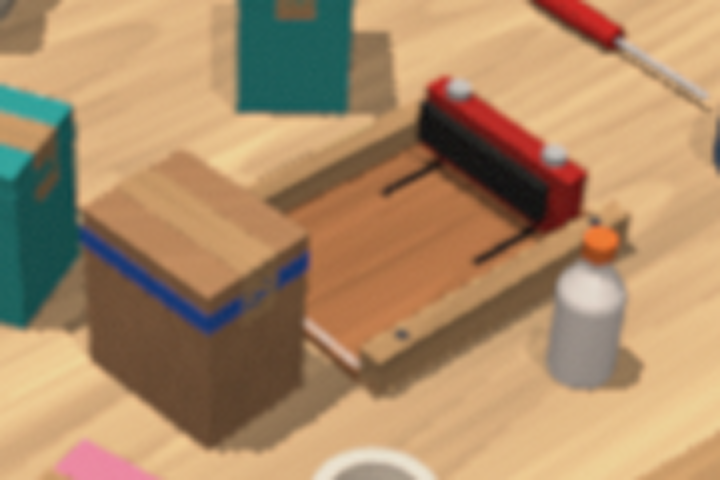

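The crops confirm the brown box with the blue band. In the top crop the bed's white front edge runs (479,85) to (489,354), with the rails above and below. Next I measure the bed frame.

Run:
```python
from h import *
c=cal("top")
f=lambda L:np.array(L)/4+[195-.375,180-.375]
def show(n,L,z):
    p=onplane(c,f(L),z); e=p[-1]-p[0]; print(n,p.round(4).tolist(),"ang",np.degrees(np.arctan2(e[1],e[0])).round(2),"len",np.linalg.norm(e).round(4))
show("front",[(476,85),(486,354)],.012)
show("front-right edge",[(484,85),(494,354)],.012)
show("rail up inner",[(485,82),(66,97)],.036)
show("rail lo inner(top)",[(494,355),(66,367)],.036)
show("rail up outer",[(484,45),(64,65)],.036)
show("rail lo outer",[(497,399),(66,402)],.036)
show("red front top",[(134,97),(150,358)],.072)
show("red back top",[(90,97),(95,358)],.072)
show("pad top",[(161,115),(170,338)],.067)
P=np.load("pics/P.npy"); im=np.load("pics/top0.npz")["im"].astype(int)
m=(im[...,0]>110)&(im[...,1]<60)&(im[...,2]<60); m[:,:200]=0;m[:,260:]=0
v,u=np.where(m); print(u.min(),u.max(),v.min(),v.max())
XY=onplane(c,np.c_[u,v],.072)[:,:2]; r=cv2.minAreaRect((XY*1000).astype(np.float32)); print(r,P[m][:,2].mean())
# white line
m=(im.min(-1)>125); m[:,:305]=0;m[:,325:]=0;m[:203]=0;m[267:]=0
v,u=np.where(m); print(len(u)); p=onplane(c,np.c_[u,v],.012); k=np.polyfit(p[:,0],p[:,1],1);print(k,np.degrees(np.arctan(k[0])),p.mean(0))
# objects
for n,(uu,vv) in dict(tape=(350,153),glue=(258,164)).items(): print(n,onplane(c,[(uu,vv)],.04))
```

```text
front [[0.6116, 0.0099, 0.012], [0.4524, 0.0075, 0.012]] ang -179.15 len 0.1592
front-right edge [[0.6115, 0.0051, 0.012], [0.4523, 0.0028, 0.012]] ang -179.16 len 0.1592
rail up inner [[0.6097, 0.0039, 0.036], [0.6075, 0.2493, 0.036]] ang 90.51 len 0.2454
rail lo inner(top) [[0.4515, 0.0023, 0.036], [0.4499, 0.2504, 0.036]] ang 90.36 len 0.2481
rail up outer [[0.6314, 0.004, 0.036], [0.6265, 0.2504, 0.036]] ang 91.15 len 0.2464
rail lo outer [[0.4263, 0.0012, 0.036], [0.4297, 0.2506, 0.036]] ang 89.21 len 0.2495
red front top [[0.6012, 0.2018, 0.072], [0.4538, 0.1941, 0.072]] ang -177.02 len 0.1476
red back top [[0.6019, 0.2269, 0.072], [0.4544, 0.2252, 0.072]] ang -179.34 len 0.1475
pad top [[0.5912, 0.1874, 0.067], [0.4648, 0.1836, 0.067]] ang -178.27 len 0.1265
217 227 204 270
((527.0077514648438, 217.03958129882812), (149.3026123046875, 21.340717315673828), 0.8046085238456726) 0.07013578408208461
24
[0.01132015 0.00114408] 0.6485688862293344 [0.53022826 0.00714634 0.012     ]
tape [[ 0.71805314 -0.07820153  0.04      ]]
glue [[0.69795658 0.13730619 0.04      ]]
```

```bash
python3 -m jog '{"travel":[[0,0,0],[0,0,0],[0,0,0],[0,0,0]],"twist":[-6.2,-6.2,-6.2,-6.2]}' 0.0854; python3 -m jog '{"travel":[[-0.02,0.03,0],[-0.02,0.036,0],[-0.02,0.036,0],[-0.02,0.036,0],[-0.02,0.036,0]],"twist":[0,0,0,0,0]}'; python3 -m jog '{"travel":[[-0.038,0.015,0],[-0.038,0.015,0],[-0.038,0.015,0],[-0.038,0.015,0],[-0.038,0.015,0]],"twist":[0,0,0,0,0]}'; python3 -m jog '{"travel":[[-0.04,0.008,0],[-0.04,0.008,0],[-0.04,0.008,0],[-0.04,0.008,0],[-0.04,0.008,0]],"twist":[0,0,0,0,0]}'
```

```text
clock: 0.43
ee_pos: [0.2358, 0.5241, 0.2497]
tool_rot: [2.204, 2.238, -0.002]
wrist_force: [0.5, 0.3, -0.0]
grip_width: 0.0857
clock: 0.85
ee_pos: [0.412, 0.425, 0.25]
tool_rot: [-2.209, -2.233, 0.001]
wrist_force: [-0.7, 0.8, 0.4]
grip_width: 0.0854
clock: 1.27
ee_pos: [0.488, 0.235, 0.2499]
tool_rot: [-2.21, -2.232, 0.001]
wrist_force: [1.2, -0.4, -0.4]
grip_width: 0.0854
clock: 1.68
ee_pos: [0.5296, 0.0354, 0.25]
tool_rot: [-2.21, -2.232, 0.0]
wrist_force: [1.5, 0.9, -0.8]
grip_width: 0.0855
```

```bash
python3 -m jog '{"travel":[[-0.041,0,0],[-0.041,0,0],[-0.041,-0.002,0],[-0.041,-0.002,0],[-0.041,0,0]],"twist":[0,0,0,0,0]}'; python3 -m jog '{"travel":[[-0.039,0,0],[0,0,-0.01],[0,0,0.04],[0,0,0.04],[0,0,0.04]],"twist":[0,0,0,0,0]}';python3 - <<'E'
from h import *
im,d=env.grab_frame("scene"); cv2.imwrite("pics/s1.png",cv2.resize(im[100:340,200:440,::-1],None,fx=2.5,fy=2.5))
im,d=env.grab_frame("wrist"); cv2.imwrite("pics/w1.png",im[:,:,::-1])
E
```

```text
clock: 2.1
ee_pos: [0.527, -0.1695, 0.2499]
tool_rot: [-2.21, -2.232, 0.0]
wrist_force: [0.9, 0.7, 0.4]
grip_width: 0.0851
clock: 2.52
ee_pos: [0.5287, -0.2072, 0.1397]
tool_rot: [2.21, 2.23, 0.001]
wrist_force: [0.4, 0.1, -1.4]
grip_width: 0.0854
```

View pics/s1.png

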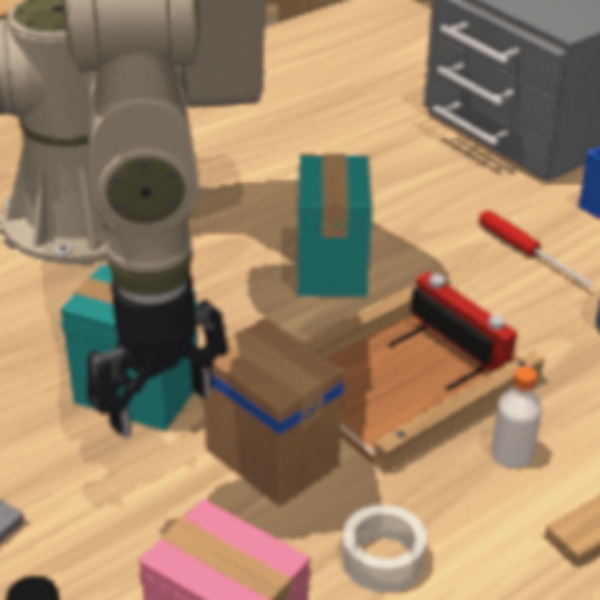

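View pics/w1.png

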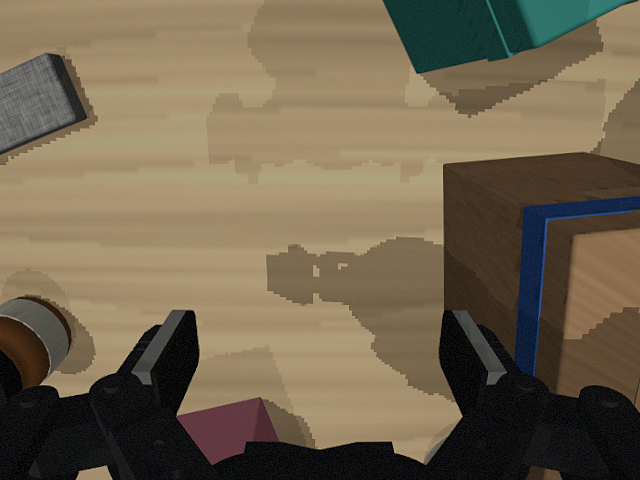

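The scene crop shows the hand clear behind the carton, at about (160,370), above the teal box. In the wrist view the finger knuckles near (610,400) bulge outward, so I measure the hand's outline from the depth.

Run:
```python
from h import *
from scipy.spatial.transform import Rotation as R
c=cal("wrist"); s=env.read_state(); im,d=env.grab_frame("wrist")
T=R.from_rotvec(s["tool_rot"]).as_matrix()
v,u=np.mgrid[0:480,0:640]
P=bydepth(c,np.c_[u.ravel(),v.ravel()],d.ravel()); Q=((P-s["ee_pos"])@T).reshape(480,640,3)
print("cam in tool",((-c[2][:3,:3].T@c[2][:3,3]-s["ee_pos"])@T).round(3))
for p in [(450,320),(462,360),(480,380),(500,370),(510,395),(525,400),(560,400),(605,400),(620,420),(636,450),(190,320),(130,385),(40,400),(10,430)]: print(p,d[p[1],p[0]].round(3),Q[p[1],p[0]].round(3))
m=(d>0)&(d<0.25)&(im.max(-1)<70)&(np.abs(Q[...,1])<.03)
for z0 in np.arange(-.12,.03,.01):
    k=m&(Q[...,2]>z0)&(Q[...,2]<=z0+.01)
    if k.sum()>5: print(round(z0,3),k.sum(),Q[k][:,0].min().round(3),Q[k][:,0].max().round(3))
```

```text
cam in tool [-0.001 -0.08  -0.123]
(450, 320) 0.137 [ 0.042 -0.009 -0.003]
(462, 360) 0.126 [ 0.042 -0.003 -0.016]
(480, 380) 0.109 [ 0.041 -0.008 -0.032]
(500, 370) 0.109 [ 0.047 -0.011 -0.031]
(510, 395) 0.098 [ 0.045 -0.012 -0.042]
(525, 400) 0.097 [ 0.048 -0.011 -0.044]
(560, 400) 0.103 [ 0.061 -0.006 -0.039]
(605, 400) 0.093 [ 0.066 -0.013 -0.047]
(620, 420) 0.09 [ 0.067 -0.011 -0.052]
(636, 450) 0.08 [ 0.064 -0.012 -0.061]
(190, 320) 0.139 [-0.043 -0.008 -0.   ]
(130, 385) 0.102 [-0.047 -0.011 -0.038]
(40, 400) 0.096 [-0.067 -0.011 -0.045]
(10, 430) 0.087 [-0.069 -0.011 -0.055]
-0.08 75 -0.032 0.031
-0.07 12884 -0.067 0.066
-0.06 12002 -0.074 0.073
-0.05 13853 -0.076 0.074
-0.04 2639 -0.074 0.071
-0.03 2505 -0.057 0.056
-0.02 2284 -0.057 0.056
-0.01 2946 -0.057 0.114
-0.0 2373 -0.049 0.08
0.01 1514 0.074 0.08
0.02 1119 0.073 0.08
```

The outline is 57 mm at the tips and about 75 mm at the knuckles, 35–50 mm above the TCP. So the first contact will be the knuckle at TCP z+0.042, and the TCP needs to go very low, around z=0.010. I back off slightly and descend.

```bash
python3 -m jog '{"travel":[[-0.012,0,0.02],[0,0,0.035],[0,0,0.035],[0,0,0.03],[0,0,0.007]],"twist":[0,0,0,0,0]}'; python3 -m jog '{"travel":[[0.006,0,0.002],[0.004,0,0],[0.003,0,0],[0.003,0,0]],"twist":[0,0,0,0]}'
```

```text
clock: 3.08
ee_pos: [0.5278, -0.218, 0.0118]
tool_rot: [-2.208, -2.231, 0.001]
wrist_force: [-0.2, 0.2, -1.0]
grip_width: 0.0853
clock: 3.42
ee_pos: [0.5302, -0.203, 0.0139]
tool_rot: [2.207, 2.23, 0.002]
wrist_force: [-0.7, -0.2, 0.2]
grip_width: 0.0854
```

```bash
python3 -m jog '{"travel":[[0.002,0,0],[0.002,0,0]],"twist":[0,0]}'; python3 -c "
from h import *
s=env.read_state();print(s['qpos'].round(3),s['ee_pos'].round(4),s['wrist_force'].round(1))"
```

```text
clock: 3.58
ee_pos: [0.5295, -0.1997, 0.013]
tool_rot: [2.207, 2.23, -0.0]
wrist_force: [-0.3, -5.4, 1.0]
grip_width: 0.0851
[-0.502  0.475 -0.339  0.753 -0.001 -0.512] [ 0.5295 -0.1997  0.013 ] [-0.3 -5.4  1. ]
```

Contact at 5 N. Now pushing slowly.

```bash
for i in 1; do python3 -m jog '{"travel":[[0.0015,0,0],[0.0015,0,0],[0.0015,0,0],[0.0015,0,0]],"twist":[0,0,0,0]}'; done;  python3 - <<'E'
from h import *
s=env.read_state();print(s['moment'].round(3))
im,d=env.grab_frame("top"); cv2.imwrite("pics/t2.png",cv2.resize(im[160:310,245:445,::-1],None,fx=4,fy=4))
E
```

```text
clock: 3.92
ee_pos: [0.5287, -0.1939, 0.012]
tool_rot: [2.209, 2.23, -0.001]
wrist_force: [-0.4, -4.9, 2.0]
grip_width: 0.0855
[-0.619  0.113  0.143]
```

View pics/t2.png

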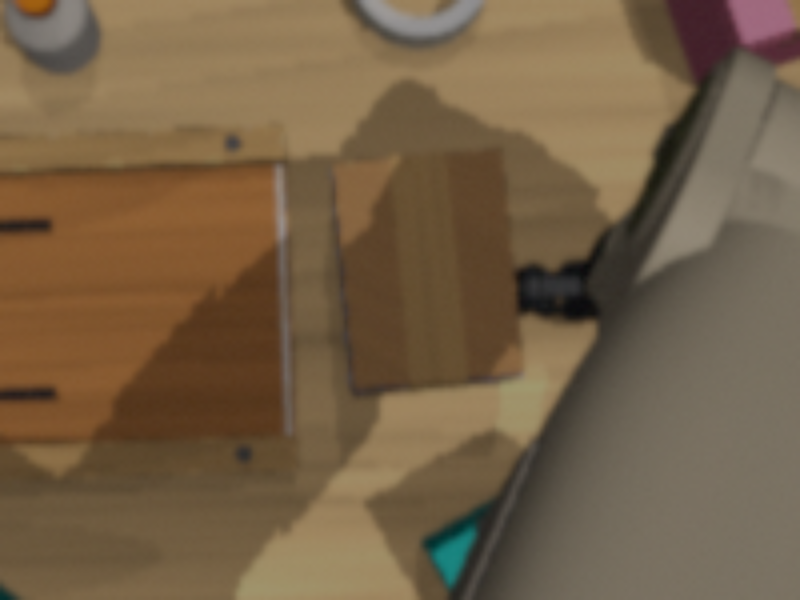

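The carton is upright (crop corners (333,160), (502,150), (522,375), (353,392)), still slightly askew, and the knuckle is on its back face at (520,290). I add a tracker and keep pushing.

```bash
cat >> h.py <<'E'
O=np.array([.531,.0035]); 
def track(name=None):
    im,d=env.grab_frame("top"); c=cal("top"); s=env.read_state()
    v,u=np.mgrid[160:310,240:445]; v=v.ravel();u=u.ravel()
    P=bydepth(c,np.c_[u,v],d[v,u]); g=im[v,u].astype(int)
    m=(P[:,2]>.125)&(P[:,2]<.16)&(P[:,0]>.45)&(P[:,0]<.63)&(g[:,0]-g[:,2]>15)&(g[:,0]>g[:,1])
    XY=onplane(c,np.c_[u,v][m],.14)[:,:2]
    r=cv2.minAreaRect((XY*1000).astype(np.float32)); b=cv2.boxPoints(r)
    # fit top plane tilt
    A=np.c_[P[m][:,:2],np.ones(m.sum())]; k=np.linalg.lstsq(A,P[m][:,2],rcond=None)[0]
    print("n",m.sum(),"rect",np.round(r[0],1),np.round(r[1],1),round(r[2],2),"tilt slopes",k[:2].round(3)); print(b.round(1).tolist())
    if name: cv2.imwrite(name,cv2.resize(im[160:310,245:445,::-1],None,fx=4,fy=4))
E
python3 -m jog '{"travel":[[0.0015,0,0],[0.0015,0,0],[0.0015,0,0],[0.0015,0,0],[0.0015,0,0]],"twist":[0,0,0,0,0]}';python3 -m jog '{"travel":[[0.0015,0,0],[0.0015,0,0],[0.001,0,0],[0.001,0,0]],"twist":[0,0,0,0]}'; python3 -c "
from h import *
track()"
```

```text
clock: 4.38
ee_pos: [0.5282, -0.1861, 0.0117]
tool_rot: [2.21, 2.231, -0.001]
wrist_force: [-1.3, -4.6, 1.4]
grip_width: 0.0856
clock: 4.72
ee_pos: [0.5282, -0.181, 0.0116]
tool_rot: [2.21, 2.231, -0.001]
wrist_force: [-0.8, -5.5, 0.8]
grip_width: 0.0852
n 2447 rect [537.2 -84. ] [121.5 139.1] 1.03 tilt slopes [ 0.003 -0.001]
[[475.20001220703125, -15.600000381469727], [477.70001220703125, -154.6999969482422], [599.2000122070312, -152.5], [596.7000122070312, -13.399999618530273]]
```

```bash
sed -i 's/(P\[:,0\]<.63)/(P[:,0]<.63)\&(P[:,1]>s["ee_pos"][1]+.06)/' h.py
python3 -c "
from h import *
track('pics/t3.png')"
```

```text
n 2451 rect [536.7 -59.6] [121.6  90.5] 1.08 tilt slopes [ 0.003 -0.001]
[[475.1000061035156, -15.5], [476.79998779296875, -105.9000015258789], [598.4000244140625, -103.69999694824219], [596.7000122070312, -13.199999809265137]]
```

View pics/t3.png

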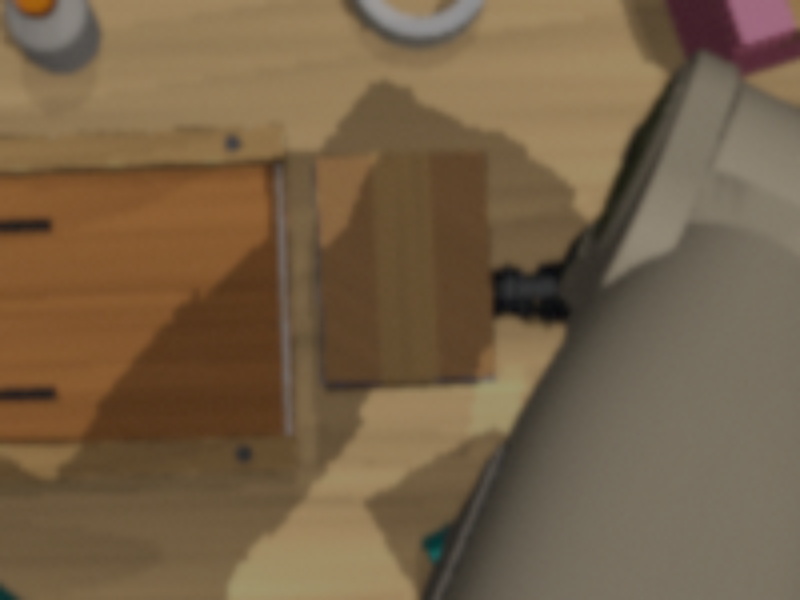

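The front face is now at y≈-14.5 mm, 1.1° against the bed's 0.6–0.8°, so it is nearly square. I shift the contact onto the carton's centreline and keep going.

```bash
python3 -m jog '{"travel":[[-0.003,0,0],[0,0.008,0],[0.002,0,0],[0.0015,0,0],[0.0015,0,0]],"twist":[0,0,0,0,0]}';python3 -m jog '{"travel":[[0.0015,0,0],[0.0015,0,0],[0.0015,0,0],[0.0015,0,0],[0.0015,0,0]],"twist":[0,0,0,0,0]}';  python3 -c "
from h import *
track()"
```

```text
clock: 5.23
ee_pos: [0.5367, -0.1787, 0.0114]
tool_rot: [2.209, 2.231, -0.001]
wrist_force: [1.1, -4.6, -0.8]
grip_width: 0.0852
clock: 5.65
ee_pos: [0.5359, -0.1706, 0.0113]
tool_rot: [2.21, 2.232, -0.0]
wrist_force: [0.6, -4.2, 0.2]
grip_width: 0.0852
n 2442 rect [535.4 -49.8] [121.   90.2] 0.28 tilt slopes [0.001 0.002]
[[474.70001220703125, -5.0], [475.20001220703125, -95.0999984741211], [596.0999755859375, -94.5], [595.7000122070312, -4.400000095367432]]
```

```bash
python3 -m jog '{"travel":[[0.001,0,0],[0.001,0,0],[0.001,0,0],[0.001,0,0]],"twist":[0,0,0,0]}';python3 -m jog '{"travel":[[0.0008,0,0],[0.0008,0,0]],"twist":[0,0]}'; python3 -c "
from h import *
track()"
```

```text
clock: 6.03
ee_pos: [0.5359, -0.1667, 0.0114]
tool_rot: [2.21, 2.232, -0.0]
wrist_force: [0.5, -5.4, 0.8]
grip_width: 0.0852
clock: 6.2
ee_pos: [0.5359, -0.1651, 0.0114]
tool_rot: [2.21, 2.232, -0.0]
wrist_force: [0.5, -4.9, 0.6]
grip_width: 0.0852
n 2449 rect [535.4 -44.1] [121.5  90.2] 0.69 tilt slopes [ 0.002 -0.003]
[[474.0, 0.30000001192092896], [475.1000061035156, -89.9000015258789], [596.7000122070312, -88.4000015258789], [595.5999755859375, 1.7999999523162842]]
```

```bash
python3 -m jog '{"travel":[[0.0006,0,0],[0.0006,0,0]],"twist":[0,0]}'; python3 -m jog '{"travel":[[0.0005,0,0],[0.0005,0,0]],"twist":[0,0]}'; python3 -c "
from h import *
track()"
```

```text
clock: 6.42
ee_pos: [0.5359, -0.1639, 0.0114]
tool_rot: [2.21, 2.232, -0.0]
wrist_force: [-0.4, -5.4, 2.0]
grip_width: 0.0853
clock: 6.58
ee_pos: [0.5359, -0.1629, 0.0113]
tool_rot: [2.21, 2.232, -0.0]
wrist_force: [0.3, -5.7, 0.3]
grip_width: 0.0853
n 2439 rect [535.4 -42.1] [121.5  89.9] 0.69 tilt slopes [0.002 0.001]
[[474.20001220703125, 2.0999999046325684], [475.29998779296875, -87.80000305175781], [596.7000122070312, -86.30000305175781], [595.5999755859375, 3.5999999046325684]]
```

```bash
python3 -m jog '{"travel":[[0.0005,0,0],[0.0005,0,0]],"twist":[0,0]}'; python3 -m jog '{"travel":[[0.0005,0,0],[0.0005,0,0]],"twist":[0,0]}'; python3 -c "
from h import *
track()"
```

```text
clock: 6.8
ee_pos: [0.5362, -0.1626, 0.0115]
tool_rot: [2.21, 2.231, -0.001]
wrist_force: [-0.4, -8.8, 0.3]
grip_width: 0.0856
clock: 6.97
ee_pos: [0.5362, -0.1626, 0.0118]
tool_rot: [2.209, 2.23, -0.003]
wrist_force: [-0.8, -11.3, 2.5]
grip_width: 0.0851
n 2453 rect [535.5 -41.4] [121.5  90. ] 0.94 tilt slopes [ 0.001 -0.001]
[[474.0, 2.5999999046325684], [475.5, -87.4000015258789], [597.0, -85.4000015258789], [595.5999755859375, 4.599999904632568]]
```

The force rose from 5 to 11 N with no further motion and no tilt, so the foot is stopped on the bed edge (front corners at y = 2.6 and 4.6 mm, along the edge line). I check with a picture from the scene camera, then go up for the high push.

```bash
python3 -m jog '{"travel":[[-0.002,0,0],[-0.006,0,-0.01],[0,0,-0.03],[0,0,-0.034],[0,0,0]],"twist":[0,0,0,0,0]}'
python3 - <<'E'
from h import *
track()
im,d=env.grab_frame("scene"); cv2.imwrite("pics/s4.png",cv2.resize(im[160:340,240:440,::-1],None,fx=4,fy=4)[:600])
E
```

```text
clock: 7.43
ee_pos: [0.5389, -0.1696, 0.0915]
tool_rot: [2.205, 2.229, 0.006]
wrist_force: [1.2, -0.4, -0.1]
grip_width: 0.0857
n 2465 rect [535.7 -51.4] [121.9 109.1] 1.32 tilt slopes [0.    0.001]
[[473.5, 1.7000000476837158], [476.0, -107.30000305175781], [597.9000244140625, -104.5], [595.4000244140625, 4.5]]
```

View pics/s4.png

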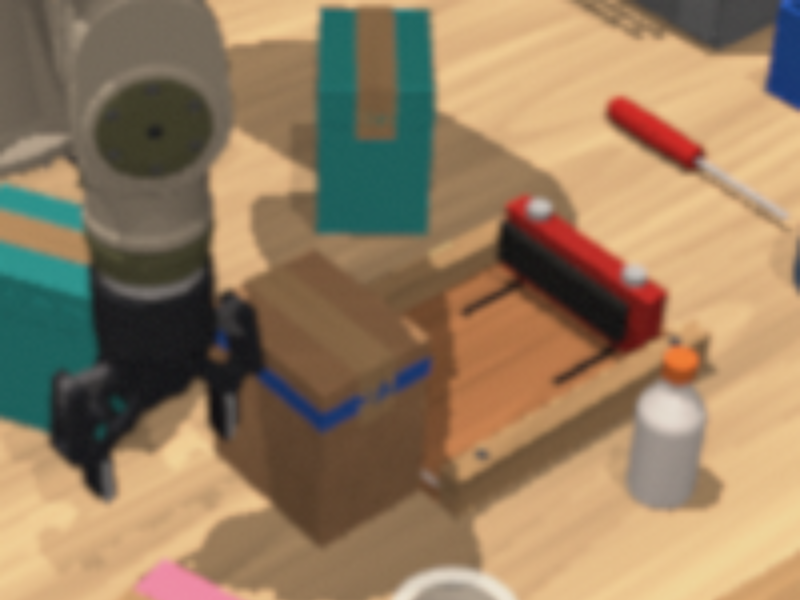

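The picture shows the carton standing against the bed's front edge (foot near (430,480)), square between the rails, with the hand behind it at (235,340). Now the high push.

```bash
python3 -m jog '{"travel":[[0.002,0,0],[0.002,0,0],[0.002,0,0],[0.002,0,0],[0.002,0,0]],"twist":[0,0,0,0,0]}'; python3 -m jog '{"travel":[[0.002,0,0],[0.002,0,0],[0.002,0,0]],"twist":[0,0,0]}'; python3 -c "
from h import *
track()"
```

```text
clock: 7.95
ee_pos: [0.5359, -0.1592, 0.085]
tool_rot: [2.21, 2.232, -0.001]
wrist_force: [-0.5, -4.4, 2.9]
grip_width: 0.0855
clock: 8.2
ee_pos: [0.5362, -0.1529, 0.0855]
tool_rot: [2.21, 2.232, 0.0]
wrist_force: [1.0, -4.3, 1.9]
grip_width: 0.0854
n 2485 rect [535.7 -38.8] [122. 105.] 0.97 tilt slopes [ 0.006 -0.074]
[[473.79998779296875, 12.699999809265137], [475.6000061035156, -92.30000305175781], [597.5999755859375, -90.19999694824219], [595.7999877929688, 14.699999809265137]]
```

Tipping at about 4 N, tilt 4°, straight. I continue.

```bash
python3 -m jog '{"travel":[[0.003,0,0],[0.003,0,0],[0.003,0,0],[0.003,0,0]],"twist":[0,0,0,0]}'; python3 -m jog '{"travel":[[0.003,0,0],[0.003,0,0],[0.003,0,0],[0.003,0,0],[0.003,0,0]],"twist":[0,0,0,0,0]}'
python3 - <<'E'
from h import *
im,d=env.grab_frame("scene"); cv2.imwrite("pics/s5.png",cv2.resize(im[160:340,240:440,::-1],None,fx=4,fy=4)[:600])
E
```

```text
clock: 8.58
ee_pos: [0.5357, -0.1404, 0.0853]
tool_rot: [-2.21, -2.233, -0.0]
wrist_force: [0.3, -3.7, 2.3]
grip_width: 0.0852
clock: 9.0
ee_pos: [0.5354, -0.1253, 0.0852]
tool_rot: [-2.21, -2.232, -0.0]
wrist_force: [0.9, -2.5, 2.9]
grip_width: 0.0852
```

View pics/s5.png

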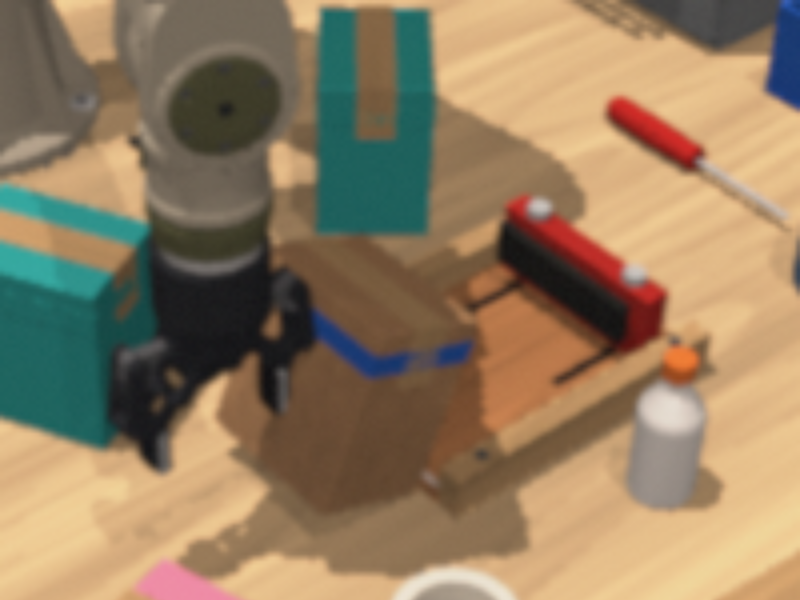

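The carton is tilting squarely over the edge at about 20°. Next I follow the face, rising and moving forward.

```bash
python3 -m jog '{"travel":[[0.004,0,-0.006],[0.004,0,-0.006],[0.004,0,-0.006],[0.004,0,-0.006],[0.004,0,-0.006]],"twist":[0,0,0,0,0]}'; python3 -m jog '{"travel":[[0.003,0,-0.003],[0.003,0,-0.002],[0.003,0,0],[0.003,0,0]],"twist":[0,0,0,0]}';  python3 - <<'E'
from h import *
im,d=env.grab_frame("scene"); cv2.imwrite("pics/s6.png",cv2.resize(im[160:340,240:440,::-1],None,fx=4,fy=4)[:600])
E
```

```text
clock: 9.47
ee_pos: [0.5353, -0.1053, 0.1161]
tool_rot: [2.21, 2.233, 0.0]
wrist_force: [-0.1, -1.4, -0.4]
grip_width: 0.0856
clock: 9.8
ee_pos: [0.5362, -0.0948, 0.1221]
tool_rot: [2.208, 2.229, 0.0]
wrist_force: [-3.7, -7.5, 14.5]
grip_width: 0.0855
```

View pics/s6.png

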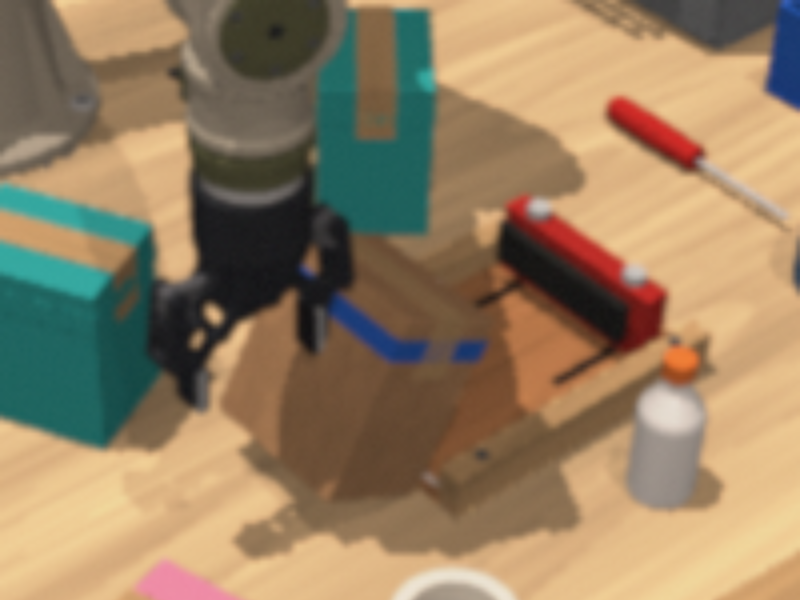

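There is an upward force of 14.5 N, meaning the carton's rising top edge sits under the knuckle. I raise the hand to free it.

```bash
python3 -m jog '{"travel":[[-0.001,0,-0.004],[0,0,-0.004],[0,0,-0.004]],"twist":[0,0,0]}'
```

```text
clock: 10.1
ee_pos: [0.5348, -0.0946, 0.1323]
tool_rot: [-2.21, -2.232, 0.0]
wrist_force: [0.2, -1.7, -0.1]
grip_width: 0.0854
```

```bash
python3 -m jog '{"travel":[[0.002,0,-0.001],[0.002,0,-0.001],[0.002,0,-0.001]],"twist":[0,0,0]}';python3 -m jog '{"travel":[[0.002,0,-0.001],[0.002,0,0],[0.002,0,0]],"twist":[0,0,0]}'
```

```text
clock: 10.35
ee_pos: [0.535, -0.0885, 0.1352]
tool_rot: [-2.21, -2.232, -0.0]
wrist_force: [0.0, -1.2, -0.3]
grip_width: 0.0854
clock: 10.6
ee_pos: [0.5352, -0.0828, 0.1366]
tool_rot: [2.21, 2.232, 0.0]
wrist_force: [-0.9, -0.5, 3.5]
grip_width: 0.0855
```

```bash
python3 -m jog '{"travel":[[0.002,0,-0.003],[0.003,0,-0.003],[0.003,0,0],[0.003,0,0]],"twist":[0,0,0,0]}';python3 - <<'E'
from h import *
im,d=env.grab_frame("scene"); cv2.imwrite("pics/s7.png",cv2.resize(im[160:340,240:440,::-1],None,fx=4,fy=4)[:600])
E
```

```text
clock: 10.93
ee_pos: [0.5352, -0.0715, 0.1427]
tool_rot: [2.21, 2.232, 0.001]
wrist_force: [0.1, 0.0, 0.7]
grip_width: 0.0852
```

View pics/s7.png

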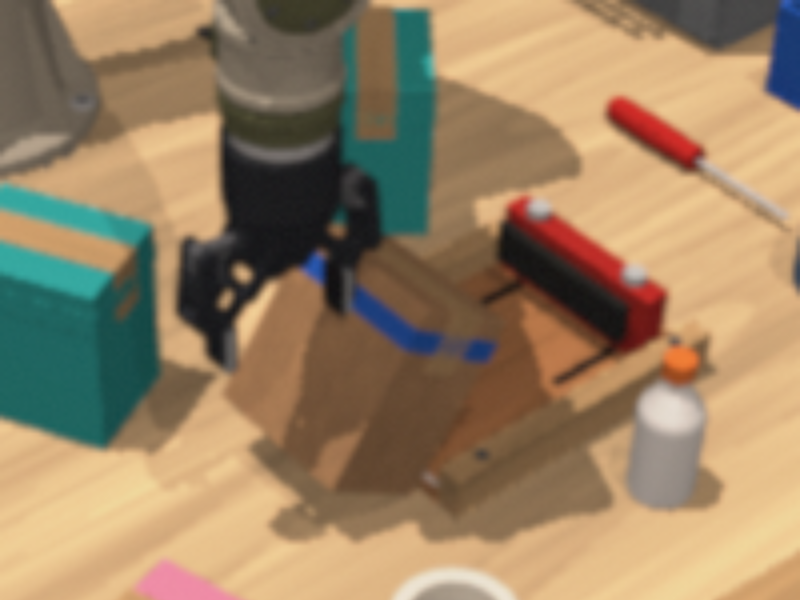

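At about 40° and nearly balanced, with the hand on the blue band at (345,290). I nudge on.

```bash
python3 -m jog '{"travel":[[0.002,0,0],[0.003,0,0],[0.003,0,0],[0,0,0],[0,0,0]],"twist":[0,0,0,0,0]}';python3 - <<'E'
from h import *
im,d=env.grab_frame("scene"); cv2.imwrite("pics/s8.png",cv2.resize(im[160:340,240:440,::-1],None,fx=4,fy=4)[:600])
E
```

```text
clock: 11.4
ee_pos: [0.5347, -0.0635, 0.1421]
tool_rot: [-2.209, -2.233, 0.0]
wrist_force: [0.3, -0.2, -0.6]
grip_width: 0.0857
```

View pics/s8.png

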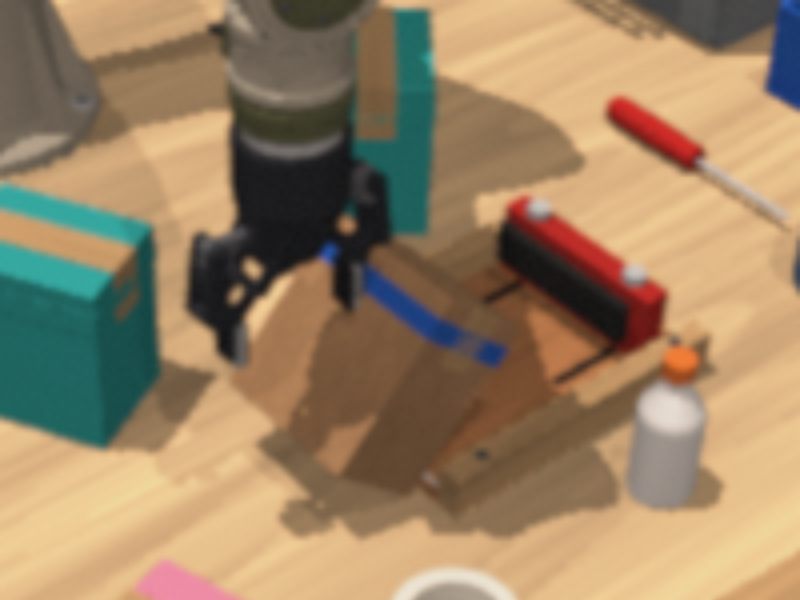

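```bash
python3 -m jog '{"travel":[[0.003,0,0],[0.003,0,0],[0.003,0,0],[0.003,0,0],[0,0,0]],"twist":[0,0,0,0,0]}';python3 - <<'E'
from h import *
im,d=env.grab_frame("scene"); cv2.imwrite("pics/s9.png",cv2.resize(im[160:340,240:440,::-1],None,fx=4,fy=4)[:600])
E
```

```text
clock: 11.87
ee_pos: [0.5347, -0.0512, 0.1423]
tool_rot: [-2.209, -2.233, -0.0]
wrist_force: [-0.5, 0.0, -0.6]
grip_width: 0.0856
```

View pics/s9.png

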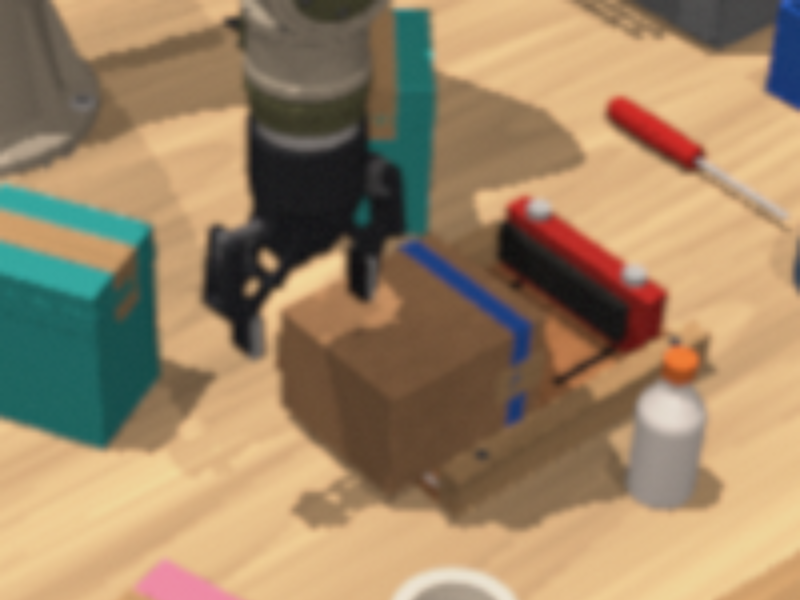

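The carton lies flat between the rails with its blue band at (470,300). I back off behind it and measure from the top.

```bash
python3 -m jog '{"travel":[[-0.01,0,-0.01],[-0.03,0,0],[-0.03,0,0],[-0.02,0,0.02],[0,0,0.04]],"twist":[0,0,0,0,0]}'
python3 - <<'E'
from h import *
im,d=env.grab_frame("top"); c=cal("top"); cv2.imwrite("pics/t10.png",cv2.resize(im[170:300,195:395,::-1],None,fx=4,fy=4))
s=env.read_state()
v,u=np.mgrid[160:310,200:400]; v=v.ravel();u=u.ravel()
P=bydepth(c,np.c_[u,v],d[v,u])
m=(P[:,2]>.092)&(P[:,2]<.112)&(P[:,1]>s["ee_pos"][1]+.085)
XY=onplane(c,np.c_[u,v][m],.102)[:,:2]
r=cv2.minAreaRect((XY*1000).astype(np.float32)); print(r,P[m][:,2].mean(),cv2.boxPoints(r).round(1).tolist())
E
```

```text
clock: 12.33
ee_pos: [0.5408, -0.1483, 0.0975]
tool_rot: [2.205, 2.218, 0.006]
wrist_force: [1.4, -0.2, -1.1]
grip_width: 0.0851
((518.496826171875, 69.38684844970703), (203.6066436767578, 330.3617858886719), 82.10812377929688) 0.10206245235678094 [[340.8999938964844, -8.800000190734863], [668.0999755859375, -54.099998474121094], [696.0999755859375, 147.5], [368.8999938964844, 192.89999389648438]]
```

View pics/t10.png

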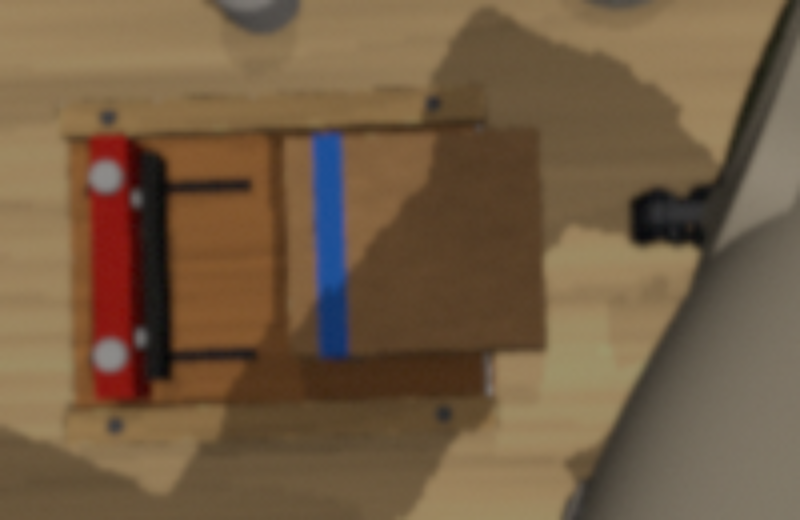

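The top view shows the carton on the bed with corners (285,137), (537,128), (545,348), (300,358), and the back stop on the left. I compute its pose properly.

```bash
cat >> h.py <<'E'
def flat(name=None):
    im,d=env.grab_frame("top"); c=cal("top"); s=env.read_state()
    v,u=np.mgrid[160:310,200:400]; v=v.ravel();u=u.ravel()
    P=bydepth(c,np.c_[u,v],d[v,u])
    m=(P[:,2]>.092)&(P[:,2]<.112)&(P[:,0]>.45)&(P[:,0]<.62)&(P[:,1]>max(-.07,s["ee_pos"][1]+.077))&(P[:,1]<.2)
    M=np.zeros((480,640),np.uint8); M[v[m],u[m]]=1; M=cv2.morphologyEx(M,cv2.MORPH_OPEN,np.ones((3,3)))
    n,l,st,_=cv2.connectedComponentsWithStats(M); i=1+np.argmax(st[1:,4]); vv,uu=np.where(l==i)
    XY=onplane(c,np.c_[uu,vv],.102)[:,:2]
    r=cv2.minAreaRect((XY*1000).astype(np.float32)); print(np.round(r[0],1),np.round(r[1],1),round(r[2],2),cv2.boxPoints(r).round(1).tolist())
    if name: cv2.imwrite(name,cv2.resize(im[170:300,195:395,::-1],None,fx=4,fy=4))
E
python3 -c "
from h import *
flat()
s=env.read_state();print(s['ee_pos'].round(4),s['tool_rot'])"
```

```text
[534.3  42.5] [120.2 140.2] 0.55 [[473.6000061035156, 112.0], [474.8999938964844, -28.200000762939453], [595.0999755859375, -27.0], [593.7000122070312, 113.19999694824219]]
[ 0.532  -0.1423  0.0881] [-2.20753889 -2.22406754  0.00512233]
```

```bash
python3 -m jog '{"travel":[[0,0,0.03],[0,0,0.025],[0,0,0.01],[0.01,0,0.001],[0.01,0,0]],"twist":[0,0,0,0,0]}'; python3 -m jog '{"travel":[[0.006,0,0],[0.004,0,0],[0.003,0,0],[0.003,0,0],[0.003,0,0]],"twist":[0,0,0,0,0]}'
```

```text
clock: 12.85
ee_pos: [0.5357, -0.1214, 0.0272]
tool_rot: [-2.211, -2.232, -0.0]
wrist_force: [-0.0, -0.7, 0.2]
grip_width: 0.0854
clock: 13.27
ee_pos: [0.5359, -0.1029, 0.0271]
tool_rot: [2.209, 2.231, 0.0]
wrist_force: [-1.3, -6.1, 2.3]
grip_width: 0.0855
```

```bash
python3 -m jog '{"travel":[[-0.003,0,0],[0,0,0.0045],[0.0015,0,0],[0.002,0,0],[0.002,0,0]],"twist":[0,0,0,0,0]}'; python3 -m jog '{"travel":[[0.002,0,0],[0.002,0,0],[0.002,0,0],[0.002,0,0],[0.002,0,0]],"twist":[0,0,0,0,0]}'; python3 -m jog '{"travel":[[0.002,0,0],[0.002,0,0],[0.002,0,0],[0.002,0,0],[0.002,0,0]],"twist":[0,0,0,0,0]}'; python3 -c "
from h import *
flat()"
```

```text
clock: 13.68
ee_pos: [0.535, -0.101, 0.0214]
tool_rot: [2.211, 2.231, -0.002]
wrist_force: [-0.8, -4.5, -1.3]
grip_width: 0.0855
clock: 14.1
ee_pos: [0.5352, -0.0902, 0.0218]
tool_rot: [2.21, 2.232, -0.0]
wrist_force: [-0.5, -3.2, -1.7]
grip_width: 0.0854
clock: 14.52
ee_pos: [0.535, -0.0801, 0.0218]
tool_rot: [-2.21, -2.233, -0.0]
wrist_force: [-1.0, -3.4, -1.4]
grip_width: 0.0852
[534.7  66.8] [120.1 138.9] 0.22 [[474.3999938964844, 136.0], [474.8999938964844, -2.9000000953674316], [595.0, -2.4000000953674316], [594.5, 136.5]]
```

```bash
python3 -m jog '{"travel":[[0.002,0.0005,0],[0.002,0.0005,0],[0.002,0.0005,0],[0.002,0,0],[0.002,0,0]],"twist":[0,0,0,0,0]}'; python3 -m jog '{"travel":[[0.002,0,0],[0.002,0,0],[0.002,0,0],[0.002,0,0],[0.002,0,0]],"twist":[0,0,0,0,0]}'; python3 -m jog '{"travel":[[0.002,0,0],[0.002,0,0],[0.002,0,0],[0.002,0,0],[0.002,0,0]],"twist":[0,0,0,0,0]}'; python3 -c "
from h import *
flat('pics/t11.png')"
```

```text
clock: 14.98
ee_pos: [0.5366, -0.0702, 0.0218]
tool_rot: [2.21, 2.232, 0.0]
wrist_force: [-0.4, -3.6, -0.6]
grip_width: 0.0854
clock: 15.4
ee_pos: [0.5364, -0.0601, 0.0218]
tool_rot: [2.21, 2.232, 0.0]
wrist_force: [-0.4, -4.3, -0.1]
grip_width: 0.0852
clock: 15.82
ee_pos: [0.5363, -0.0501, 0.0218]
tool_rot: [2.21, 2.232, 0.0]
wrist_force: [1.2, -4.2, 0.0]
grip_width: 0.0855
[536.6  96.5] [119.9 138.3] 0.09 [[476.5, 165.60000610351562], [476.70001220703125, 27.299999237060547], [596.5999755859375, 27.5], [596.4000244140625, 165.8000030517578]]
```

View pics/t11.png

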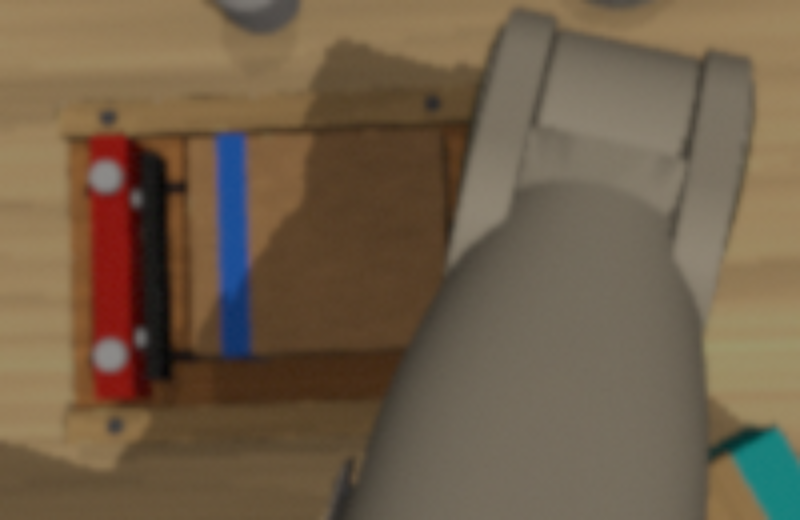

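Carton front at y≈0.166 and pad edge around 0.18–0.19. I slow down.

```bash
python3 -m jog '{"travel":[[0.0015,0,0],[0.0015,0,0],[0.0015,0,0],[0.0015,0,0],[0.0015,0,0]],"twist":[0,0,0,0,0]}'; python3 -m jog '{"travel":[[0.001,0,0],[0.001,0,0],[0.001,0,0]],"twist":[0,0,0]}'; python3 -m jog '{"travel":[[0.001,0,0],[0.001,0,0],[0.001,0,0]],"twist":[0,0,0]}'
```

```text
clock: 16.28
ee_pos: [0.5362, -0.0427, 0.0218]
tool_rot: [2.21, 2.232, 0.0]
wrist_force: [0.5, -4.4, 0.7]
grip_width: 0.0854
clock: 16.53
ee_pos: [0.5362, -0.0397, 0.0218]
tool_rot: [2.21, 2.233, 0.0]
wrist_force: [-0.7, -3.8, 0.8]
grip_width: 0.0855
clock: 16.78
ee_pos: [0.5361, -0.0367, 0.0218]
tool_rot: [-2.21, -2.233, -0.0]
wrist_force: [-0.6, -4.4, 1.0]
grip_width: 0.0855
```

```bash
python3 -m jog '{"travel":[[0.0007,0,0],[0.0007,0,0]],"twist":[0,0]}'; python3 -m jog '{"travel":[[0.0007,0,0],[0.0007,0,0]],"twist":[0,0]}'
```

```text
clock: 16.95
ee_pos: [0.5361, -0.0353, 0.0218]
tool_rot: [-2.21, -2.233, -0.0]
wrist_force: [-0.1, -5.1, 0.2]
grip_width: 0.0853
clock: 17.12
ee_pos: [0.5361, -0.0339, 0.0218]
tool_rot: [-2.21, -2.233, -0.0]
wrist_force: [-0.2, -4.5, 0.4]
grip_width: 0.0856
```

```bash
python3 -m jog '{"travel":[[0.0007,0,0],[0.0007,0,0]],"twist":[0,0]}'; python3 -m jog '{"travel":[[0.0007,0,0],[0.0007,0,0]],"twist":[0,0]}'
```

```text
clock: 17.28
ee_pos: [0.5361, -0.0326, 0.0218]
tool_rot: [2.21, 2.232, 0.0]
wrist_force: [-0.0, -4.6, 1.0]
grip_width: 0.0855
clock: 17.45
ee_pos: [0.5361, -0.0311, 0.0218]
tool_rot: [2.21, 2.233, 0.0]
wrist_force: [-0.1, -4.2, 0.7]
grip_width: 0.0855
```

```bash
python3 -m jog '{"travel":[[0.0006,0,0],[0.0006,0,0]],"twist":[0,0]}'; python3 -m jog '{"travel":[[0.0006,0,0],[0.0006,0,0]],"twist":[0,0]}'; python3 -c "
from h import *
flat()"
```

```text
clock: 17.62
ee_pos: [0.5361, -0.0299, 0.0218]
tool_rot: [-2.21, -2.233, -0.0]
wrist_force: [-0.2, -5.6, 0.4]
grip_width: 0.0856
clock: 17.78
ee_pos: [0.536, -0.0288, 0.0218]
tool_rot: [2.21, 2.233, 0.0]
wrist_force: [-0.5, -5.2, -0.5]
grip_width: 0.0852
[536.4 118. ] [119. 139.] 0.0 [[476.8999938964844, 187.5], [476.8999938964844, 48.5], [595.9000244140625, 48.599998474121094], [595.9000244140625, 187.5]]
```

```bash
python3 -m jog '{"travel":[[0.0006,0,0],[0.0006,0,0]],"twist":[0,0]}'; python3 -m jog '{"travel":[[0.0006,0,0],[0.0006,0,0]],"twist":[0,0]}'
```

```text
clock: 18.0
ee_pos: [0.536, -0.0276, 0.0218]
tool_rot: [-2.21, -2.232, -0.0]
wrist_force: [-0.4, -5.4, 1.2]
grip_width: 0.0854
clock: 18.17
ee_pos: [0.5361, -0.0267, 0.0219]
tool_rot: [2.21, 2.232, -0.001]
wrist_force: [-1.1, -8.5, 1.7]
grip_width: 0.0853
```

```bash
python3 -m jog '{"travel":[[0.0005,0,0],[0.0005,0,0]],"twist":[0,0]}'; python3 -m jog '{"travel":[[0.0005,0,0],[0.0005,0,0]],"twist":[0,0]}'
```

```text
clock: 18.33
ee_pos: [0.5363, -0.0266, 0.022]
tool_rot: [2.21, 2.23, -0.002]
wrist_force: [-0.2, -11.7, 1.4]
grip_width: 0.0853
clock: 18.5
ee_pos: [0.5364, -0.0266, 0.0222]
tool_rot: [2.209, 2.228, -0.005]
wrist_force: [-0.5, -15.2, 2.7]
grip_width: 0.0854
```

The carton is stopped on the pad, with force rising 8.5 → 11.7 → 15.2 N and no motion. I ease off slightly to check it holds, and view squareness.

```bash
python3 -m jog '{"travel":[[-0.0005,0,0],[0,0,0],[0,0,0]],"twist":[0,0,0]}'; python3 -c "
from h import *
flat('pics/t12.png')"
```

```text
clock: 18.75
ee_pos: [0.5364, -0.0267, 0.0221]
tool_rot: [2.21, 2.229, -0.003]
wrist_force: [0.0, -12.4, 0.9]
grip_width: 0.0853
[536.5 120. ] [119.1 139.4] 0.09 [[476.8999938964844, 189.60000610351562], [477.1000061035156, 50.20000076293945], [596.2000122070312, 50.400001525878906], [596.0, 189.8000030517578]]
```

View pics/t12.png

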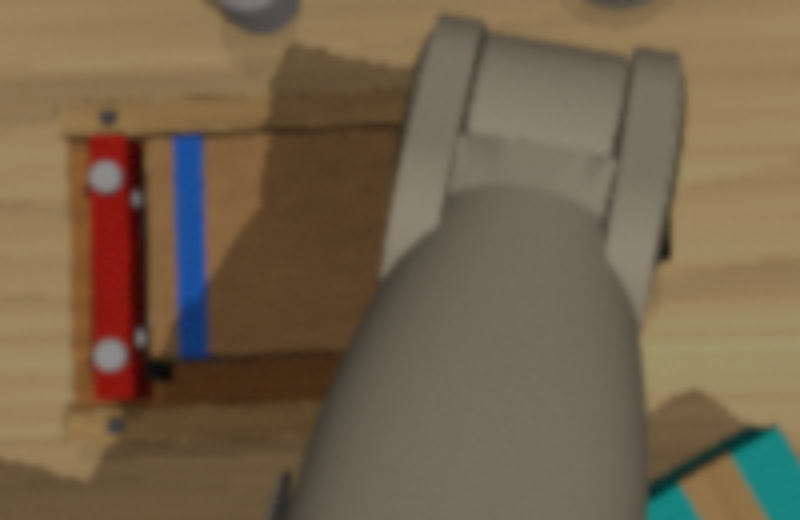

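```bash
python3 -m jog '{"travel":[[-0.001,0,0],[-0.002,0,0],[-0.008,0,0],[-0.025,0,0],[-0.035,0,0]],"twist":[0,0,0,0,0]}'; python3 -m jog '{"travel":[[-0.035,0,-0.005],[0,0,-0.035],[0,0,-0.04],[0,0,-0.04],[0,0,-0.04]],"twist":[0,0,0,0,0]}'; python3 -m jog '{"travel":[[-0.04,0,-0.03],[-0.04,0,0],[-0.04,0,0],[-0.03,0,0],[0,0,0]],"twist":[0,0,0,0,0]}'
python3 - <<'E'
from h import *
flat('pics/t13.png')
im,d=env.grab_frame("scene"); cv2.imwrite("pics/s13.png",im[:,:,::-1])
a=cv2.resize(im[170:320,280:440,::-1],None,fx=4,fy=4,interpolation=cv2.INTER_CUBIC); cv2.imwrite("pics/s13c.png",a)
print(env.read_state()["wrist_force"])
E
```

```text
clock: 19.22
ee_pos: [0.536, -0.0939, 0.0214]
tool_rot: [-2.203, -2.236, -0.002]
wrist_force: [-0.3, -0.2, 0.5]
grip_width: 0.0853
clock: 19.63
ee_pos: [0.5362, -0.1307, 0.1829]
tool_rot: [-2.209, -2.231, -0.001]
wrist_force: [1.0, -1.3, 0.4]
grip_width: 0.0853
clock: 20.05
ee_pos: [0.5385, -0.2795, 0.2063]
tool_rot: [2.214, 2.226, -0.0]
wrist_force: [0.4, -0.7, 0.4]
grip_width: 0.0857
[536.4 118.9] [119.4 141.6] 0.09 [[476.5, 189.60000610351562], [476.79998779296875, 48.0], [596.2000122070312, 48.20000076293945], [596.0, 189.6999969482422]]
[0.17253655 0.62250324 0.34157494]
```

View pics/t13.png

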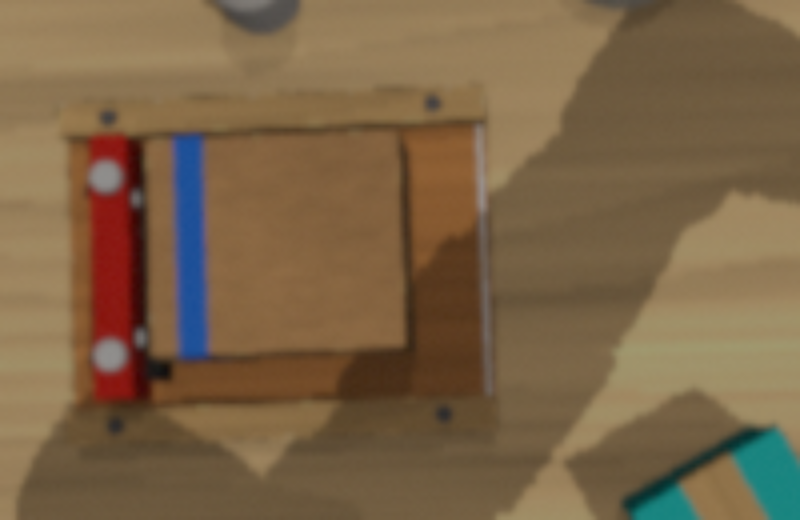

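View pics/s13c.png

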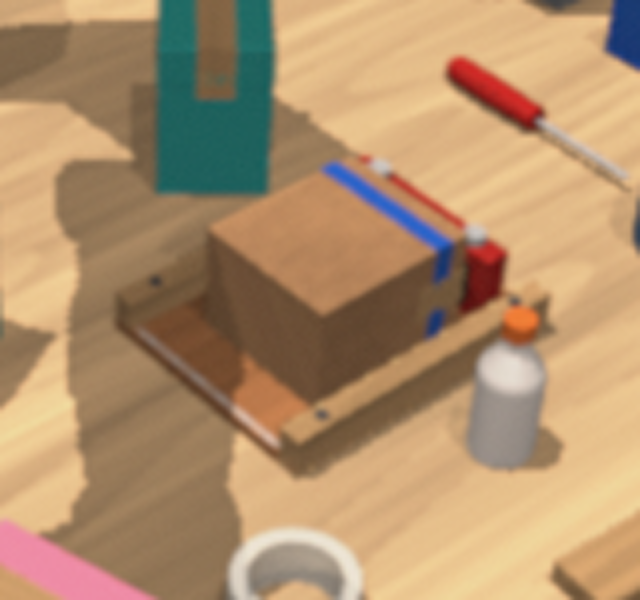

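View pics/s13.png

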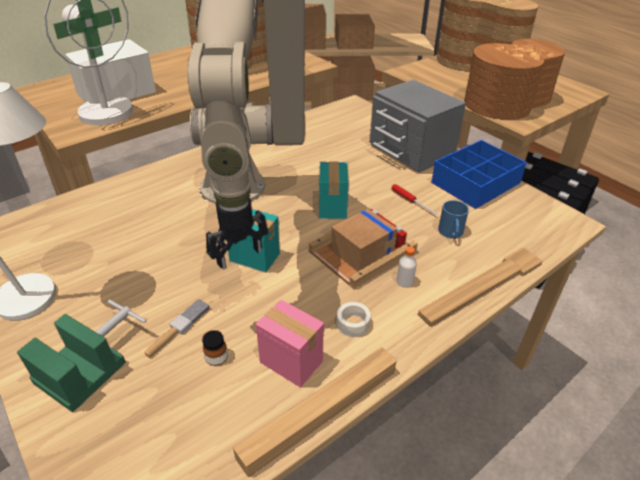

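The view is clear: the carton is against the pad, everything else looks in place, and the hand is free. One finer squareness and bystander check follows.

Run:
```python
from h import *
c=cal("top"); im,d=env.grab_frame("top"); g=cv2.GaussianBlur(im,(3,3),0).astype(float)
old=np.load("pics/top0.npz")["im"]
# subpixel edge: search along rows near given col for max gradient
def edge(img,col,r0,r1,w,z,ch,horiz=False):
    G=img[...,ch] if not horiz else img[...,ch].T
    pts=[]
    for r in range(r0,r1):
        a=G[r,col-w:col+w+1]; k=np.abs(np.diff(a)); x=(k**2@np.arange(len(k)))/(k**2).sum()+col-w+.5
        pts.append((x,r) if not horiz else (r,x))
    p=onplane(c,np.array(pts),z)[:,:2]
    vx,vy,x0,y0=cv2.fitLine(p.astype(np.float32),cv2.DIST_HUBER,0,1e-4,1e-4).ravel()
    a=np.degrees(np.arctan2(vy,vx)); print(col,"angle",round(float((a+45)%90-45),2),"at",round(float(x0),4),round(float(y0),4))
print("carton rear");edge(g,195+101,206,255,4,.102,0)
print("blue band edges");edge(g,195+44,206,255,3,.102,0);edge(g,195+51,206,255,3,.102,0)
print("white line");edge(g,195+121,204,266,4,.012,1)
print("red back / front (now)");edge(g,195+22,208,266,3,.072,0)
G0=cv2.GaussianBlur(old,(3,3),0).astype(float)
print("red back/front (start)");edge(G0,217,208,266,3,.072,1);edge(G0,195+34,208,264,3,.072,0)
diff=np.abs(im.astype(int)-old).sum(-1)
for n,(u,v) in dict(glue=(256,164),tape=(350,153),polish=(490,200),mug=(140,197),driver=(139,285),brush=(490,262)).items():
    print(n,diff[v-18:v+18,u-18:u+18].mean().round(1))
print(env.read_state()["clock"])
```

```text
carton rear
296 angle -1.05 at 0.5445 0.0469
blue band edges
239 angle 0.93 at 0.5426 0.1725
246 angle 0.89 at 0.5416 0.1579
white line
316 angle 0.87 at 0.5346 0.0088
red back / front (now)
217 angle 0.64 at 0.5279 0.227
red back/front (start)
217 angle 0.0 at 0.5378 0.2268
229 angle 0.62 at 0.5409 0.203
glue 26.5
tape 29.5
polish 97.7
mug 16.9
driver 24.8
brush 53.9
20.2
```

The blue band is at 0.9° against 0.87° for the bed edge and 0.64° for the stop, so the carton is square. Polish and brush sit at unchanged scene pixels; the difference there fits the arm's shadow. I hand in.

```bash
python3 -c "
from plant import env
print(env.close_job())"
```

```text
the job is handed in; nothing more can be done
None
```

I tipped the carton onto the taping bed, pressed it home against the back stop's pad and handed the job in at about 20 s; no verdict came back.

**What I did**
- I pushed the brown, blue-banded carton upright and nearly square against the bed's front edge. At the edge the force rose to 11 N with no further motion.
- I then tipped it over the edge with a high push of about 4 N, and it came down flat between the rails. Partway through, its rising top edge caught under the finger knuckle, for a reading of about 17 N in total. I raised the hand to free it.
- I slid it along the bed to the pad. There the force went 8.5, 11.7, then 15.2 N with no motion. I eased to 12.4 N, then took the hand away.

**Last checks**
- **Flat and square:** the carton lies flat between the rails. Its blue band sits at 0.9°, against 0.87° for the bed edge and 0.64° for the red stop.
- **Force:** no reading passed about 17 N, but I only had readings at the end of each move.
- **Hand:** clear of everything, with no contact force.
- **Loose things:** in the scene picture they stand where they began.

**Checks that disagreed**
- The line fit on the carton's rear edge gave -1.05°. I think a shadow spoiled it.
- The coarser outline fit gave 0.1°.
- The before-and-after picture difference was high around the polish jar and the brush. I put that down to the arm and its shadow.

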